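Load a slide carrier under the sprung clip of a stage

ROBOT

A 6-joint arm with a two-finger parallel gripper is mounted at the origin on a cart in front of the work surface, level with it; the furniture and walls round the work are solid. World frame = base frame: x ahead of the robot, y to its left, z up, the work surface at z = 0. Lengths are in m, angles in rad, forces in N, time in s.
With the tool pointing down it reaches from about 0.275 to 0.775 m from the base axis. Payload 14.6 kg.
Tool frame: the origin (TCP) lies midway between the tips of the shut fingers; the grasp point (between the pads) lies 19 mm behind it; y points along the fingers, x is the direction in which the jaws open and shut, and the axes are right-handed (so a half turn about y gives the same grasp; the last joint's range is limited). The gripper opens to 85 mm and grips with 20 to 120 N. Pads are 22 mm wide; open, the fingers measure 114 mm over their backs; the gripper's body (76 mm by 85 mm) begins 54 mm behind the grasp point. The pads swing forward as they close: fully open they stand 13 mm farther back than shut.
Start: joints at [1.03, 0.263, -0.048, 1.259, 0, 1.415], TCP at [0.198, 0.486, 0.207] pointing down, gripper open.
Joint ranges: [-2.65, 2.65], [-0.89, 1.7], [-1.18, 1.37], [-2.13, 2.11], [-1.35, 1.29], [-3.14, 3.14]. Speed limits (rad/s): [1.89, 1.89, 2.57, 2.79, 3.14, 3.14].

INTERFACE

Orientations are given as a unit quaternion [x, y, z, w].
In Python, from rig import r gives the robot as it stands.
- The arm moves only by the tool play_rows, never from a script. Its arguments are lists of equal length, an entry for each row: "offset": the shift along the world's x, y, z in cm, a list of three; "yaw": the turn about the world's z in degrees. In form: {"offset": [[tx, ty, tz], ...], "yaw": [yaw, ...]}. A call has 1 to 5 rows; each row is the pose to reach, as a shift and turn from the pose commanded when the call began; what a row does not reach only later rows make up. A row lasts 1/10 s, in which the tool goes at most 50 mm and 8.59 degrees, less where a joint would pass 70% of its speed; a pose out of reach is approached as far as the arm can. A call with a gripper value outside its range is refused whole. "gripper" is the opening, from 0 (shut) to 1 (fully open), set as the call begins (left out, the last holds). The fingers move at their own pace and stop on an object; "newtons" is the grip in N (left out, the last holds). Time passes only in rows, so rows that repeat a pose let the fingers close. It gives the time, the measured TCP pose, the force and the opening at its end, in the units of the state.
- r.state(): the state, without advancing time (a new reading comes with each control period).
- r.get_image(name): name is "scene" or "side" or "wrist"; returns a dict with "color" (400x640x3 uint8, red, green, blue), "vfov" (degrees; the focal length in pixels is half the picture's height over the tangent of half this angle, whatever the lens; pixels are square), "cx", "cy" (the principal point, pixels), "R" (3x3) and "t" (3): a world point X has camera coordinates R X + t. Camera axes: x right, y down, z forward; pixel columns grow to the right and rows downward; lengths in m; the calibration is good to about 2 mm. A picture is of the moment at which its call begins. There is no depth.
- r.close_job(): hands the job in, once; it reports no verdict.
Trained networks look in the newest picture that a camera, given by its name, has taken for a name from the list of things; names that differ only in an ending like _2 or _b are one class to them, and where a whole thing is asked for, a point or a joint stands for the part that bears it (a point fixed in the world has none). Each returns a list of dicts, best first, with "score" (0 to 1); they miss things now and then, are a little off and sometimes report something else, mostly with a low value. They report only what shows in the picture. A call takes as long as a camera call. They do not tell look-alikes from the thing itself.
- r.search_frame(camera, name): "location" ([x, y, z] in m, in world coordinates, good to about 4 mm: the middle of the surface that is visible of it).
- r.cut_out(camera, name): "region" (400x640 bool, what is visible of it).
The state is a dict: "t": time; "joint_positions": joint angles; "qvel": joint speeds; "effort": joint torques, N m; "ee_pos": TCP position; "eef_rot": TCP orientation; "ft_force": force on the tool from outside, world axes, zero at the start; "ft_torque": the same for the moment, N m; "gripper_width": finger opening in m.
Only numpy, scipy, OpenCV 4.12 (cv2) and the standard library are available. Lean on these libraries where they do the work, as an engineer would, in place of code of your own. Each camera call takes 0.05 s, during which the arm holds its last target.

TASK

Load the flat slide carrier into the stage: with one fingertip press the clip's long bar down and keep it down, so that the jaw lifts, and with the other fingertip push the carrier along its channel beneath the jaw until it is fully home against the end stop. Then let the bar come up so that the jaw rests on the carrier, and move clear. Nothing is to be gripped or lifted: the carrier stays flat on the deck, and the cassette, the mould stack and the beaker round the stage stay where they are.

Things in the scene. Friction and masses are not known exactly. Their poses are not given: they have to be found in the camera images.
- stage: grey base plate screwed to the bench, 10 mm thick, x -83 to +67, y -32 to +90 mm; origin on the bench under the channel's centreline. x = push direction, z up. Raised aluminium deck: top at z = 22 mm, x -81 to +65, |y| < 24 mm, with two guide rails 4 mm high, inner faces at y = +-18.5 mm
- stage_stop (a point): middle of the end stop's face at deck height, stage (52, 0, 22) mm; the stop is a block 12 mm high. (The big water bath on the bench left of the stage is tall: rise before crossing it; fingertips 0.30 m up pass over it)
- clip_axis (a point): on the clip's hinge axis, stage (0, 32, 36) mm. The axis runs along the stage's x from x = -68 to +54 mm with its ears and is 8 to 12 mm thick, top at most z = 42 mm. It stands between channel and bar: an open gripper straddles it, both fingertips at about the same height
- clip (a joint): hinge of the sprung clip, rad: 0 shut, grows as the bar is pressed, 0.45 hard stop. Jaw clears the carrier from 0.22; at 0.29 to 0.45 a fingertip on the bar is 6.5 to 1 mm above the deck, so the other, at the same height, meets the carrier's end. Spring: about 4 N on the bar to start, 8 N at 0.40. Let go, it shuts by itself; on the carrier it rests at about 0.21
- clip_bar (a point): the clip's long steel bar, to be pressed: 80 (x) x 28 x 3 mm; this point is the centre of its top face. Shut, it is at stage (-32, 67, 39) mm and it slopes up outward by 0.35 rad (outer edge 44 mm high). At clip = 0.35 it is level, top at z = 26.5 mm, over stage x -72 to +8, y 52 to 80 mm. A fingertip may slide along it (the rules call it clip_c3)
- clip_jaw (a point): the clip's jaw, a steel roll 8 mm thick lying along x over the channel, stage x = 30 to 44 mm, on a strap from the hinge; this point is on its underside at mid-length, stage (37, -2, 22.5) mm when shut. Shut, it blocks the channel with its blunt end
- carrier: flat grey frame 54 (x) x 34 (y) x 8 (z) mm, 28 to 56 g, with a glass slide let into its top, loose on the deck in the channel, long side along the stage's x; origin at the centre of its underside. Home against the stop: origin at stage x = 25 mm. At the start its leading end is 8 to 25 mm short of the jaw (origin at stage x = -22 to -5 mm)
- cassette: embedding cassette with a wax block on it, 40 x 28 x 11 mm, loose on the bench; origin at its underside's centre; to be left alone
- mould_stack: stack of steel base moulds, 30 x 39 x 22 mm, loose on the bench; origin at its underside's centre; to be left alone
- beaker: small beaker, 52 mm across, 65 mm high, loose on the bench beyond the stage; origin at its underside's centre; to be left alone
There are look-alikes about, which are no part of the job. Of the things shaped like the stage, the grey one is meant.

How it is judged:
By the outcome, as a careful person would: the job done as asked, in the order asked, and still so for the second after the job is handed in, with the robot touching nothing.
It also fails if it takes over 42 s, if anything falls off the work surface, if the arm or the gripper's body presses on something with over 40 N, if the wrist force passes 120 N, or if a joint passes its speed limit or range.

## Working session

There is one attempt and no reset: what is moved stays moved. The work goes in short steps, Python scripts to look and compute and a tool call to move; the robot and the scene stay as the last step left them, time stands still between calls to the robot, and variables do not carry over. Pictures are saved under pics/ and viewed, and the job is handed in when it is done.

Besides the shell and the picture viewer there is one more tool, called as name(argument=value, ...), one argument or row to a line, values as JSON. play_rows: Moves the arm, as the interface text tells. Its arguments: {"type":"object","properties":{"offset":{"type":"array","items":{"type":"array","items":{"type":"number"}}},"yaw":{"type":"array","items":{"type":"number"}},"gripper":{"type":"number"},"newtons":{"type":"number"}},"required":["offset","yaw"]}

```bash
mkdir -p pics; ls; cat > h.py <<'E'
from rig import r
import numpy as np, cv2
def save(n,f,crop=None,s=1):
    im=r.get_image(n); c=im["color"][:,:,::-1]
    if crop: c=c[crop[1]:crop[3],crop[0]:crop[2]]
    c=cv2.resize(c,None,fx=s,fy=s,interpolation=cv2.INTER_CUBIC); cv2.imwrite(f,c); return im
def fl(im): return im["color"].shape[0]/2/np.tan(np.radians(im["vfov"])/2)
def proj(im,X):
    X=np.atleast_2d(X); c=X@np.array(im["R"]).T+np.array(im["t"]); f=fl(im)
    return np.c_[im["cx"]+f*c[:,0]/c[:,2], im["cy"]+f*c[:,1]/c[:,2]]
def back(im,uv,z):
    f=fl(im);R=np.array(im["R"]);t=np.array(im["t"])
    d=R.T@np.array([(uv[0]-im["cx"])/f,(uv[1]-im["cy"])/f,1]);o=-R.T@t
    return o+d*(z-o[2])/d[2]
E
python3 - <<'E'
from h import *
print(r.state())
for n in ["scene","side","wrist"]:
    im=save(n,f"pics/{n}0.png")
    print(n,im["vfov"],im["cx"],im["cy"],(-np.array(im["R"]).T@im["t"]).round(3))
    for k in ["stage","clip","carrier","cassette","mould_stack","beaker"]:
        print(k,[(round(d["score"],2),np.round(d["location"],3).tolist()) for d in r.search_frame(n,k)])
E
```

```text
pics
{'t': 0.0, 'joint_positions': array([ 1.02971748e+00,  2.63539310e-01, -4.89563457e-02,  1.25941355e+00,
       -9.56695216e-06,  1.41554819e+00]), 'qvel': array([ 0.00052431, -0.00068657,  0.00057026,  0.00039614,  0.00018805,
       -0.00085749]), 'effort': array([-1.26219882e-03, -6.37624025e+01,  3.84556890e+01,  1.41507795e-02,
       -1.86582420e-04, -3.59864271e-05]), 'ee_pos': array([0.19739013, 0.48613787, 0.2063095 ]), 'eef_rot': array([ 0.5867548 ,  0.39450917, -0.3952192 , -0.58641546]), 'ft_force': array([0.39094778, 0.62224477, 0.02865499]), 'ft_torque': array([ 0.01500083, -0.03355194,  0.00621967]), 'gripper_width': 0.08514075782863881}
scene 42.665736746676146 312.83741748061175 197.0005325646349 [0.132 0.31  0.846]
stage [(0.77, [0.512, -0.05, 0.02]), (0.58, [0.814, 0.195, 0.021])]
clip [(0.59, [0.808, 0.208, 0.034]), (0.33, [0.618, -0.134, 0.02])]
carrier [(0.95, [0.531, -0.097, 0.034])]
cassette [(0.74, [0.54, -0.176, 0.01])]
mould_stack [(0.6, [0.622, -0.137, 0.021])]
beaker [(0.75, [0.653, -0.05, 0.038])]
side 51.76900029316541 313.8234618326376 197.9824071741996 [ 0.541 -0.443  0.866]
stage [(0.86, [0.821, 0.186, 0.023]), (0.67, [0.528, -0.071, 0.022])]
clip [(0.9, [0.506, -0.054, 0.034]), (0.62, [0.812, 0.207, 0.038])]
carrier [(0.69, [0.532, -0.103, 0.031])]
cassette [(0.71, [0.541, -0.181, 0.01])]
mould_stack [(0.5, [0.621, -0.145, 0.024])]
beaker []
wrist 65.57287749303487 320.9279398266256 197.75842209990785 [0.129 0.515 0.374]
stage []
clip []
carrier []
cassette []
mould_stack []
beaker []
```

View pics/scene0.png

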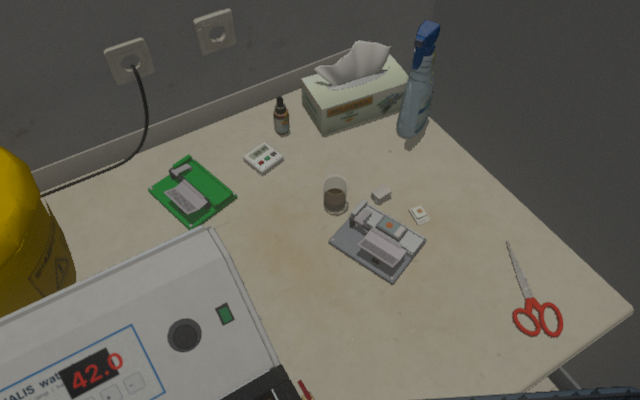

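View pics/side0.png

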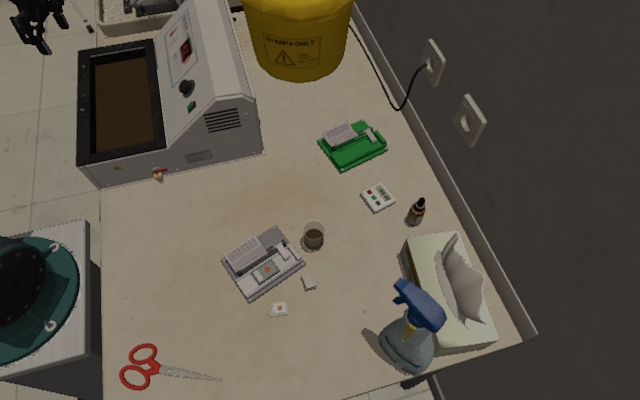

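View pics/wrist0.png

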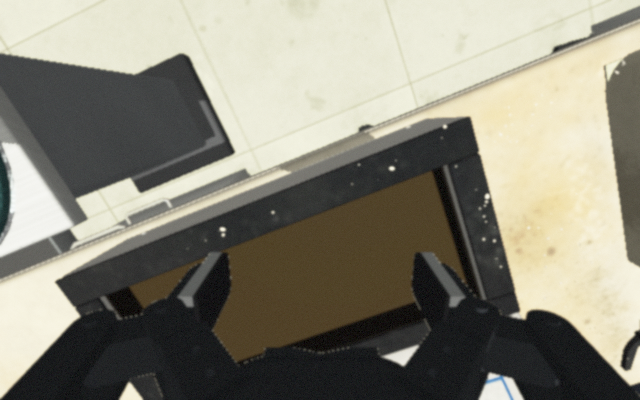

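The grey stage is at scene (378,242) and side (263,263). The green stage at scene (192,192) is a look-alike. The task names the grey one, so I'll enlarge it to confirm.

```bash
python3 - <<'E'
from h import *
save("scene","pics/scene1.png",(310,165,450,290),5.5)
save("side","pics/side1.png",(205,210,345,325),5.5)
E
```

```text
(no output)
```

View pics/scene1.png

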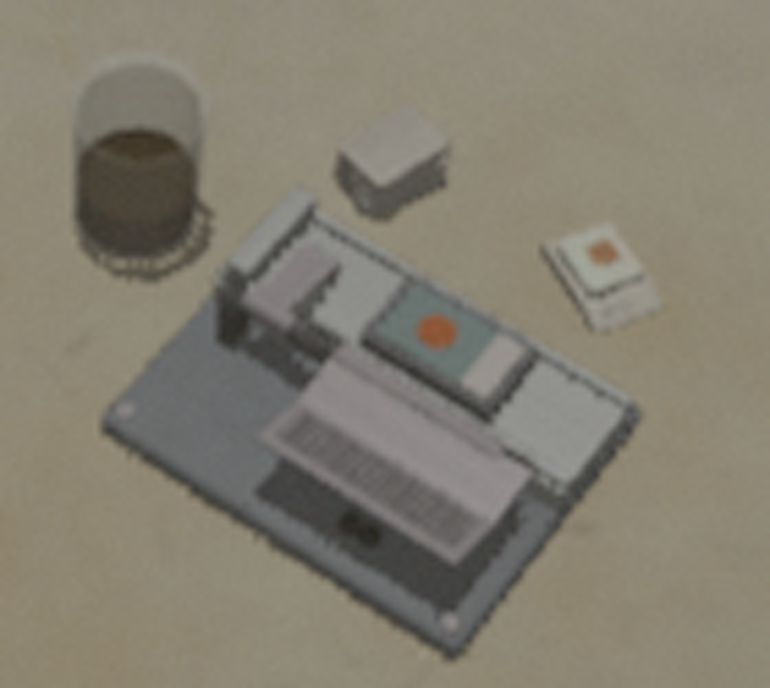

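View pics/side1.png

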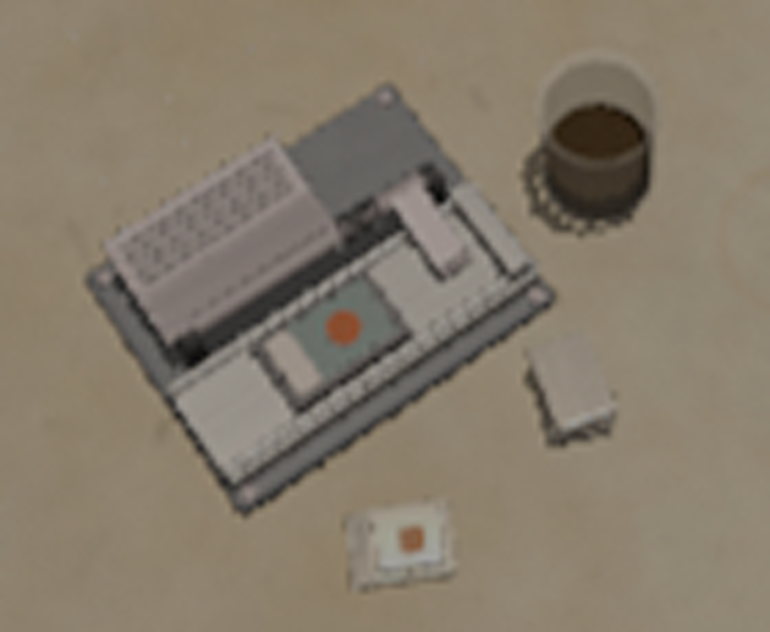

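```bash
cat > fit.py <<'E'
from h import *
from scipy.optimize import least_squares
def S2W(p,X):
    X=np.atleast_2d(X)/1000.; c,s=np.cos(p[2]),np.sin(p[2])
    return np.c_[p[0]+c*X[:,0]-s*X[:,1],p[1]+s*X[:,0]+c*X[:,1],X[:,2]]
def draw(im,p,crop,s,cx,f,clip=0):
    c=cv2.resize(im["color"][crop[1]:crop[3],crop[0]:crop[2],::-1],None,fx=s,fy=s,interpolation=cv2.INTER_CUBIC)
    def L(P,col):
        q=(proj(im,S2W(p,P))-np.array(crop[:2])+.5)*s
        cv2.polylines(c,[q.astype(np.int32)],True,col,1)
    R=lambda x0,x1,y0,y1,z:[(x0,y0,z),(x1,y0,z),(x1,y1,z),(x0,y1,z)]
    L(R(-83,67,-32,90,10),(0,0,255)); L(R(-81,65,-24,24,22),(0,255,0))
    L(R(cx-27,cx+27,-17,17,30),(255,0,0))
    a=.35-clip
    b=np.cos(a)*14;zz=np.sin(a)*14
    if clip==0:L([(-72,67-b,39-zz),(8,67-b,39-zz),(8,67+b,39+zz),(-72,67+b,39+zz)],(0,255,255))
    cv2.imwrite(f,c)
E
python3 - <<'E'
from fit import *
sd=r.get_image("side");sc=r.get_image("scene")
C=[(67,90,10),(67,-32,10),(-83,-32,10),(-83,90,10),(-81,24,22),(-81,-24,22)]
uvs=np.array([(390,88),(555,295),(245,510),(90,278),(170,388),(235,487)])/5.5+[205,210]-.5
uc=np.array([(455,650),(103,418)])/5.5+[310,165]-.5
Cs=[(-83,90,10),(67,90,10)]
f1=lambda p:(proj(sd,S2W(p,C))-uvs).ravel()
f2=lambda p:(proj(sc,S2W(p,Cs))-uc).ravel()
p0=[.52,-.09,-.9]
best=None
for y in np.arange(-3,3.1,.5):
    for fn,n in((f1,'side'),):
        o=least_squares(fn,[.52,-.08,y])
        if best is None or o.cost<best.cost:best=o
print(best.x,np.degrees(best.x[2]),f1(best.x).round(1))
o2=least_squares(f2,best.x);print(o2.x,f2(o2.x).round(1), f2(best.x).round(1))
o3=least_squares(lambda p:np.r_[f1(p),f2(p)],best.x);print(o3.x)
np.save("p.npy",o3.x)
for n,im,cr in(("side",sd,(205,210,345,325)),("scene",sc,(310,165,450,290))):
    draw(im,o3.x,cr,5.5,-12,f"pics/{n}2.png")
E
```

```text
[ 0.55210252 -0.09338714  0.36423723] 20.869256168266716 [ 0.3 -1.3  1.1  0.2  0.   1.  -1.1 -0.2 -0.3  0.2 -0.1 -0.2]
[ 0.55089601 -0.09377096  0.35427221] [ 0.6  0.4 -0.6 -0.5] [ 0.6 -0.  -0.9 -0.4]
[ 0.55195896 -0.09343124  0.36319446]
```

View pics/side2.png

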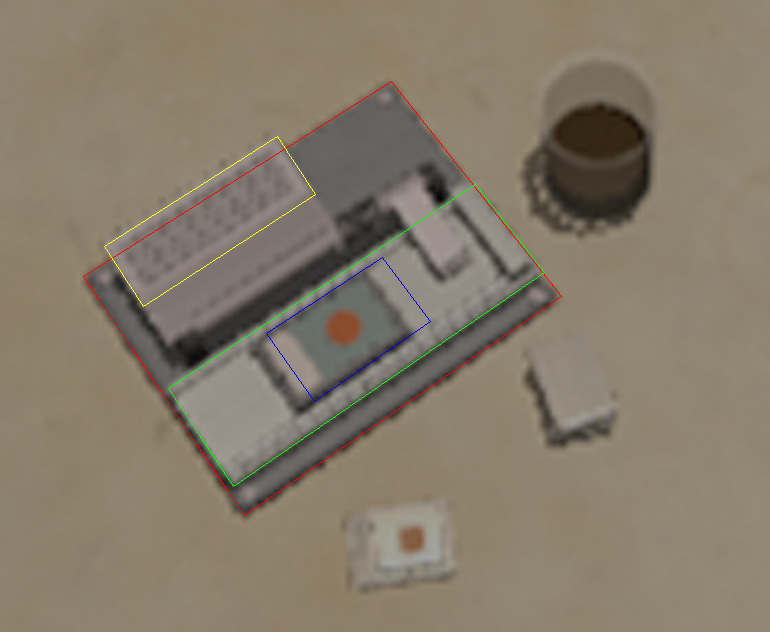

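View pics/scene2.png

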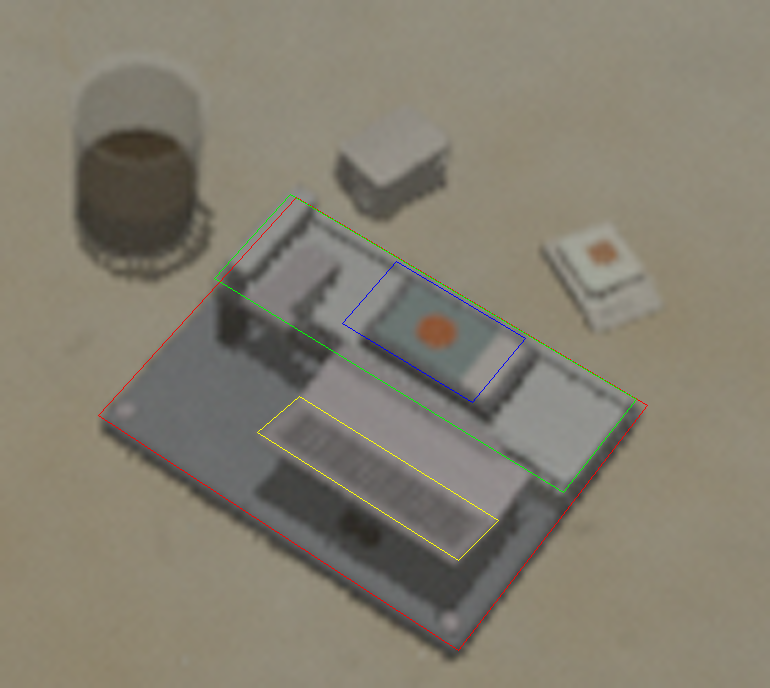

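The overlay matches in both views, so the stage is at (0.552, -0.093) with yaw about 20.9°. The carrier origin is near stage x ≈ -18. The bar, jaw and stop are where the description puts them. Next I'll work out the moves.

```bash
python3 - <<'E'
from fit import *
from scipy.spatial.transform import Rotation as Ro
s=r.state(); R=Ro.from_quat(s["eef_rot"]).as_matrix()
print(R.round(3)); a=np.degrees(np.arctan2(R[1,0],R[0,0])); print("toolx dir",a)
p=np.load("p.npy"); y=np.degrees(p[2])+90
print("turn",(y-a+90)%180-90, s["joint_positions"])
for X in[(-62,33.5,0),(-13,33.5,0)]: print(S2W(p,X), (S2W(p,X)[0]-s["ee_pos"])*100)
sd=r.get_image("side");sc=r.get_image("scene")
for n,im,cr in(("side",sd,(205,210,345,325)),):
    draw(im,p,cr,5.5,-17.5,f"pics/{n}3.png")
for n,im in(("side",sd),("scene",sc)):
    for k in ["carrier"]:
        d=r.cut_out(n,k)[0]; m=d["region"]; v,u=np.nonzero(m)
        pts=np.array([back(im,(a,b),.030) for a,b in zip(u,v)])-[p[0],p[1],0]
        sx=np.cos(p[2])*pts[:,0]+np.sin(p[2])*pts[:,1]; sy=-np.sin(p[2])*pts[:,0]+np.cos(p[2])*pts[:,1]
        print(n,d["score"],len(u),np.percentile(sx,[1,50,99])*1000,np.percentile(sy,[1,50,99])*1000)
E
```

```text
[[ 0.376 -0.    -0.926]
 [ 0.926 -0.     0.376]
 [-0.    -1.    -0.   ]]
toolx dir 67.89438383319408
turn 42.91512563928404 [ 1.02969962e+00  2.63104375e-01 -4.83132051e-02  1.25940082e+00
 -1.03825773e-05  1.41551541e+00]
[[ 0.48210214 -0.0841428   0.        ]] [ 28.45404183 -57.05477772 -20.67711608]
[[ 0.52790571 -0.06673496  0.        ]] [ 33.03439878 -55.31399338 -20.67711608]
side 0.7 412 [-47.24116428 -20.58928969   6.73373335] [-16.77069662   0.72206879  18.75541027]
scene 0.61 401 [-43.96211086 -19.09647858   5.39118626] [-12.63129927   5.07718768  22.14095422]
```

View pics/side3.png

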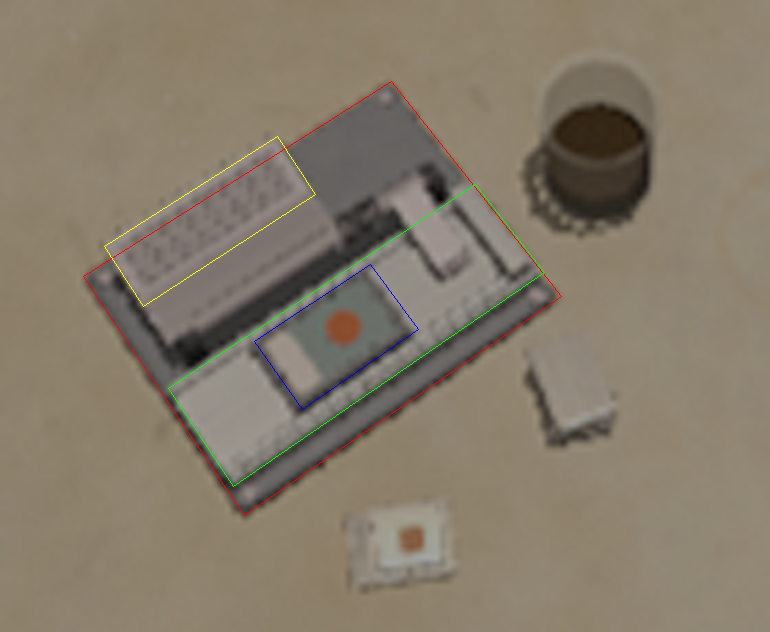

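play_rows(
  offset=[
    [0, 0, 4],
    [0, 0, 8],
    [1, -2, 11],
    [3, -6, 12],
    [5, -10, 12],
  ],
  yaw=[0, 4, 8, 12, 16],
  gripper=0.61,
)

```text
t: 1.95
ee_pos: [0.2482, 0.386, 0.3281]
eef_rot: [-0.525, -0.475, 0.473, 0.525]
ft_force: [1.8, 0.2, 0.0]
gripper_width: 0.0522
```

```bash
python3 -c "
from h import *
s=r.state();print(s['joint_positions'],s['ee_pos'],s['gripper_width'])"
```

```text
[ 8.21574811e-01  1.37534954e-01  1.13547541e-01  1.54429982e+00
 -1.00047155e-04  9.23573900e-01] [0.24817875 0.38599653 0.32812841] 0.05222429273922243
```

play_rows(
  offset=[
    [2, -4, 0],
    [4, -8, 0],
    [6, -12, 0],
    [8, -16, 0],
    [10, -20, 0],
  ],
  yaw=[3, 6, 9, 12, 15],
)

```text
t: 2.45
ee_pos: [0.3479, 0.1847, 0.327]
eef_rot: [0.459, 0.538, -0.538, -0.459]
ft_force: [1.6, 0.3, -0.1]
gripper_width: 0.0518
```

play_rows(
  offset=[
    [2, -4, 0],
    [4, -8, 0],
    [6, -12, 0],
    [8, -16, 0],
    [10, -20, 0],
  ],
  yaw=[3, 6, 9, 12, 12],
)

```text
t: 2.95
ee_pos: [0.448, -0.0155, 0.3269]
eef_rot: [0.401, 0.583, -0.583, -0.4]
ft_force: [1.5, 1.1, 1.0]
gripper_width: 0.0522
```

play_rows(
  offset=[
    [2, -4, -2],
    [3.4, -7, -6],
    [3.4, -7, -10],
    [3.4, -7, -13],
    [3.4, -7, -13],
  ],
  yaw=[0, 0, 0, 0, 0],
)

```text
t: 3.45
ee_pos: [0.4797, -0.0832, 0.1938]
eef_rot: [-0.399, -0.582, 0.583, 0.403]
ft_force: [0.5, 1.0, 0.8]
gripper_width: 0.0521
```

```bash
python3 - <<'E'
from fit import *
from scipy.spatial.transform import Rotation as Ro
s=r.state(); R=Ro.from_quat(s["eef_rot"]).as_matrix();p=np.load("p.npy")
print(s["t"],s["ee_pos"],s["gripper_width"],"yawerr",np.degrees(np.arctan2(R[1,0],R[0,0]))-90-np.degrees(p[2]))
d=s["ee_pos"]-[p[0],p[1],0];c,q=np.cos(p[2]),np.sin(p[2]);print("stage",c*d[0]+q*d[1],-q*d[0]+c*d[1])
save("wrist","pics/w1.png"); save("side","pics/s1.png",(180,150,380,320),4)
save("scene","pics/c1.png",(290,120,470,290),4)
E
```

```text
3.45 [ 0.47965037 -0.08321249  0.19379526] 0.052142273951258984 yawerr 0.05023571741990196
stage -0.06396132959974947 0.03524065081238607
```

View pics/w1.png

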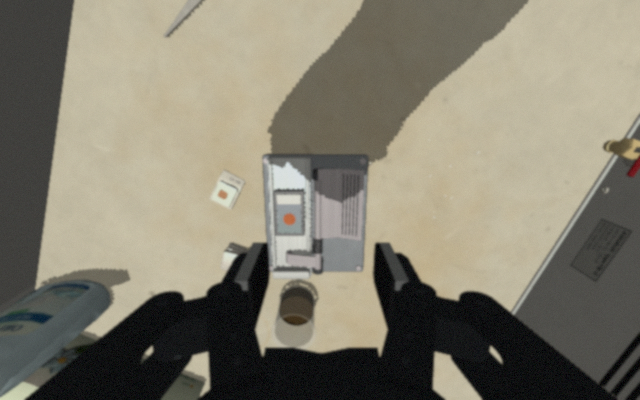

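View pics/c1.png

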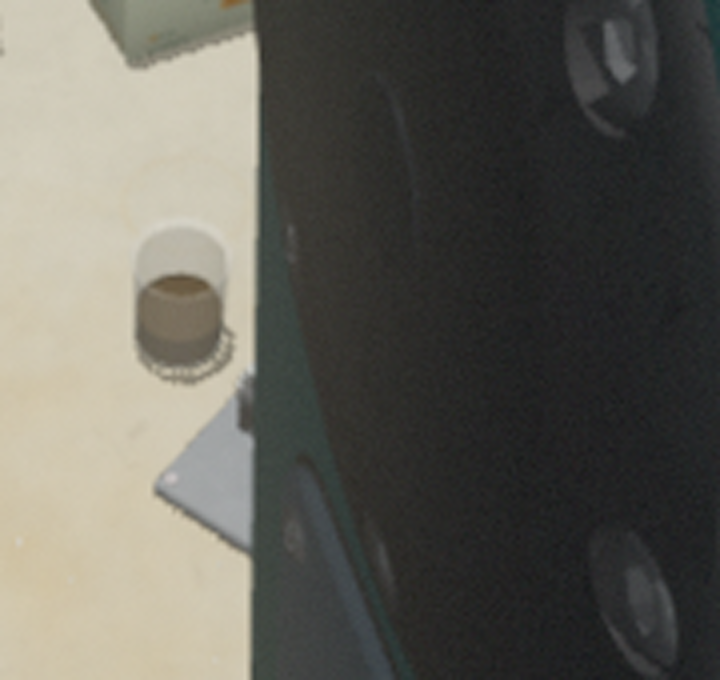

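```bash
python3 - <<'E'
from fit import *
im=r.get_image("wrist");p=np.load("p.npy");s=r.state()
Rc=np.array(im["R"]);print("cam fwd",Rc[2].round(3),"cam pos rel TCP",(-Rc.T@im["t"]-s["ee_pos"]).round(4), "f",fl(im))
draw(im,p,(240,140,400,290),4.8,-19,"pics/w2.png")
c=cv2.resize(im["color"][220:360,200:440,::-1],None,fx=3.2,fy=3.2,interpolation=cv2.INTER_CUBIC)
c=cv2.convertScaleAbs(c,alpha=1.5,beta=50)
# project tips: inner faces at +-26 along tool x, edges +-11 in stage x, at TCP z + h
e=np.array([-np.sin(p[2]),np.cos(p[2]),0]);x=np.array([np.cos(p[2]),np.sin(p[2]),0])
for h,col in((0,(0,0,255)),(.005,(0,255,0)),(.010,(255,0,0))):
  for sg in(-1,1):
    q=proj(im,[s["ee_pos"]+sg*.026*e+k*x+[0,0,h] for k in(-.011,.011)])
    print(h,sg,q.round(1).tolist())
    q=((q-[200,220]+.5)*3.2).astype(int)
    cv2.line(c,tuple(map(int,q[0])),tuple(map(int,q[1])),col,1)
cv2.imwrite("pics/w3.png",c)
E
```

```text
cam fwd [ 0.274  0.104 -0.956] cam pos rel TCP [-0.0698 -0.0258  0.1667] f 310.5006267166092
0 -1 [[274.3, 218.3], [275.9, 253.0]]
0 1 [[365.0, 218.4], [363.4, 253.1]]
0.005 -1 [[273.0, 221.5], [274.7, 257.0]]
0.005 1 [[366.3, 221.6], [364.6, 257.1]]
0.01 -1 [[271.7, 224.8], [273.4, 261.2]]
0.01 1 [[367.5, 225.0], [365.8, 261.3]]
```

View pics/w2.png

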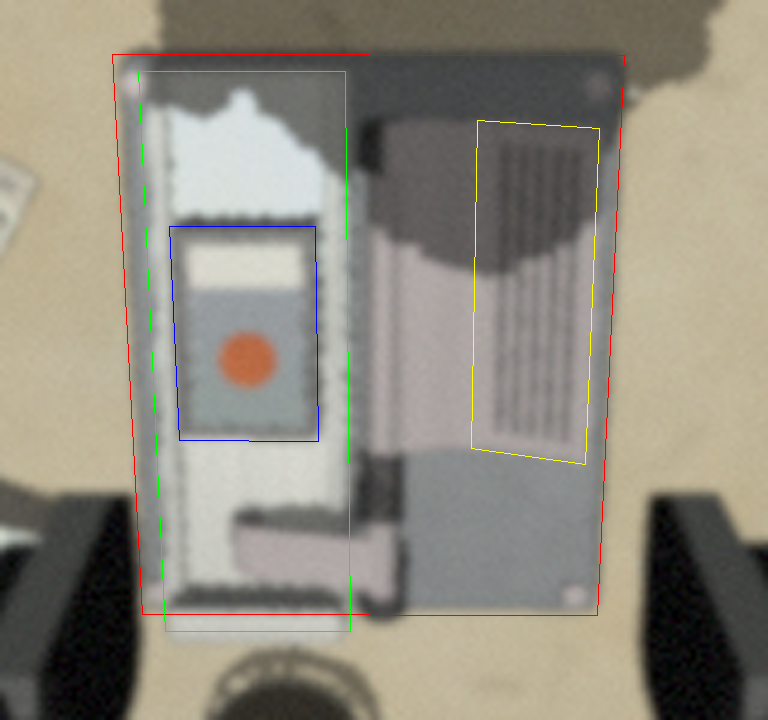

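View pics/w3.png

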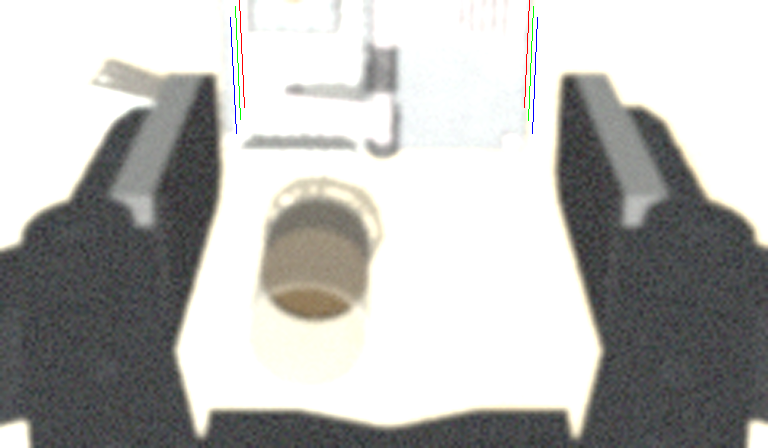

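View pics/s1.png

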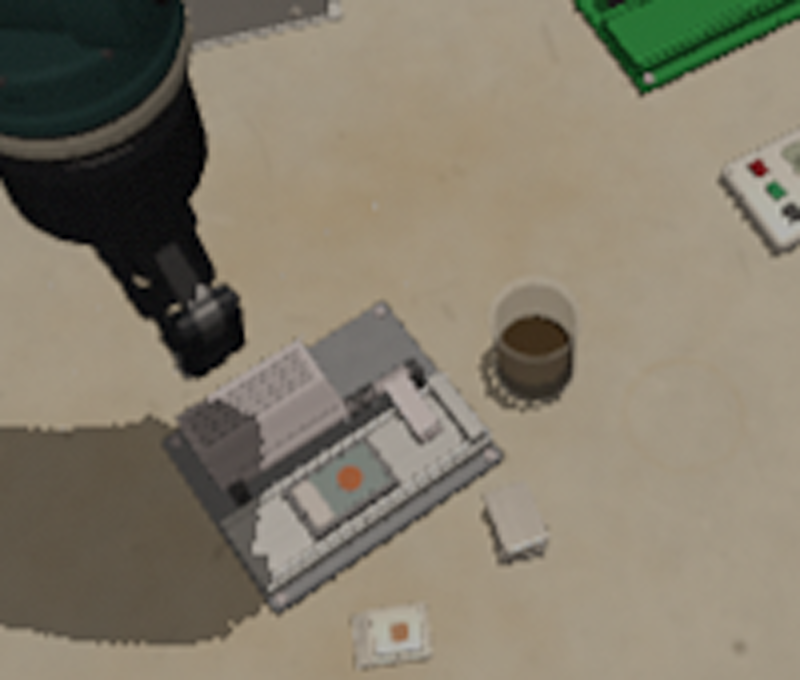

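```bash
python3 - <<'E'
from fit import *
im=r.get_image("side");p=np.load("p.npy");s=r.state()
e=np.array([-np.sin(p[2]),np.cos(p[2]),0]);x=np.array([np.cos(p[2]),np.sin(p[2]),0])
for h in(0,.005,.01,.02,.03):
  print(h,proj(im,[s["ee_pos"]-g*e+k*x+[0,0,h] for g,k in((.026,-.011),(.026,.011),(.034,-.011),(.034,.011))]).round(1).tolist())
save("side","pics/s2.png",(205,190,265,260),10)
E
```

```text
0 [[228.1, 249.3], [238.8, 242.5], [230.4, 252.7], [241.2, 245.8]]
0.005 [[227.6, 248.1], [238.4, 241.3], [229.9, 251.5], [240.8, 244.6]]
0.01 [[227.1, 246.9], [237.9, 240.1], [229.4, 250.3], [240.3, 243.4]]
0.02 [[226.1, 244.5], [237.1, 237.6], [228.5, 247.9], [239.5, 240.9]]
0.03 [[225.0, 242.0], [236.2, 235.0], [227.4, 245.4], [238.6, 238.4]]
```

View pics/s2.png

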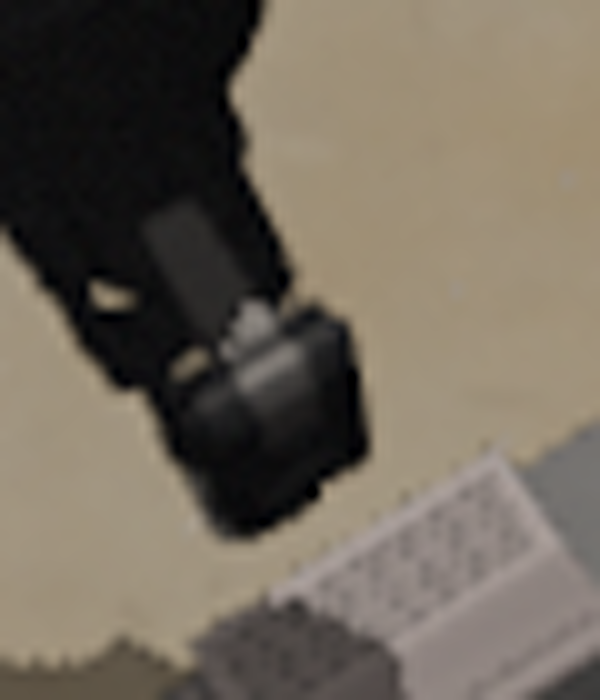

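play_rows(
  offset=[
    [0.1, -0.1, -2],
    [0.26, -0.12, -5],
    [0.26, -0.12, -9],
    [0.26, -0.12, -12],
    [0.26, -0.12, -12],
  ],
  yaw=[0, 0, 0, 0, 0],
  gripper=0.7,
)

```text
t: 4.25
ee_pos: [0.4827, -0.0841, 0.0748]
eef_rot: [-0.4, -0.582, 0.583, 0.402]
ft_force: [0.3, 0.9, 0.1]
gripper_width: 0.0596
```

```bash
python3 - <<'E'
from fit import *
im=save("wrist","pics/w4.png"); save("side","pics/s4.png",(180,180,320,310),5.5)
p=np.load("p.npy");s=r.state();print(s["ee_pos"],s["gripper_width"],s["ft_force"])
d=s["ee_pos"]-[p[0],p[1],0];c,q=np.cos(p[2]),np.sin(p[2]);print("stage",c*d[0]+q*d[1],-q*d[0]+c*d[1])
draw(im,p,(180,120,460,320),2.8,-19,"pics/w5.png")
E
```

```text
[ 0.48474585 -0.08490045  0.07805865] 0.05950139504498876 [0.78110263 0.64181502 0.96130123]
stage -0.05979791362075319 0.031852574311048626
```

View pics/w5.png

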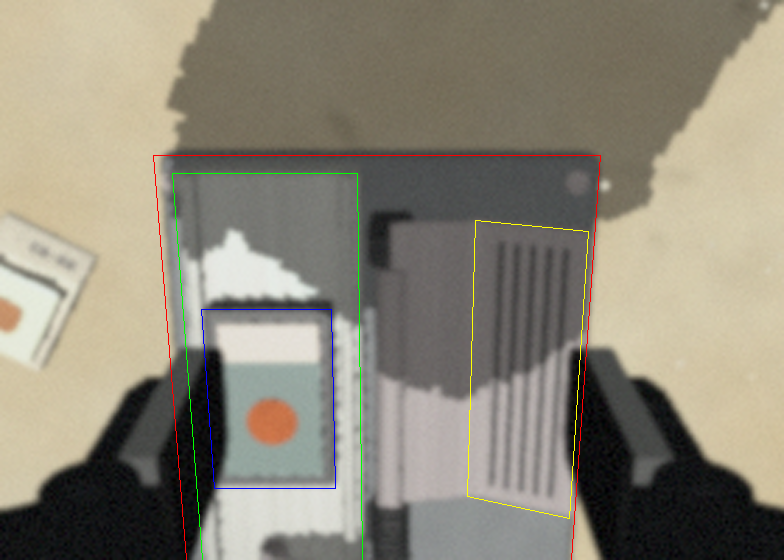

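View pics/s4.png

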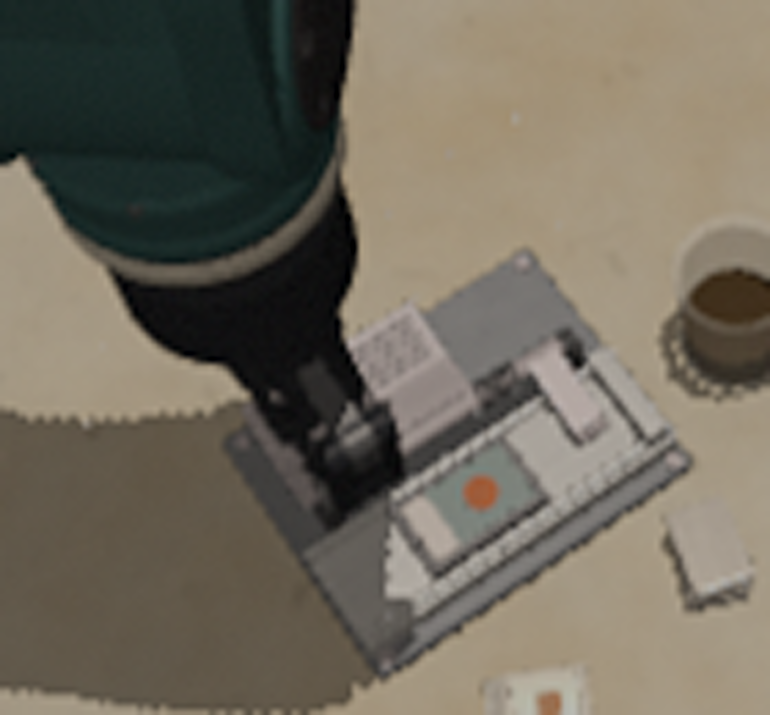

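play_rows(
  offset=[
    [-0.42, 0, 0],
    [-0.42, 0, -1.5],
    [-0.42, 0, -3],
    [-0.42, 0, -3.5],
    [-0.42, 0, -3.5],
  ],
  yaw=[0, 0, 0, 0, 0],
)

```text
t: 4.85
ee_pos: [0.4802, -0.0849, 0.0425]
eef_rot: [0.401, 0.582, -0.582, -0.401]
ft_force: [0.2, 0.4, 1.4]
gripper_width: 0.06
```

```bash
python3 - <<'E'
from fit import *
im=r.get_image("wrist");p=np.load("p.npy");s=r.state();print(s["ee_pos"],s["ft_force"])
draw(im,p,(180,120,460,320),2.8,-21,"pics/w6.png")
save("side","pics/s6.png",(180,180,320,310),5.5)
save("scene","pics/c6.png")
E
```

```text
[ 0.48037841 -0.08495754  0.04272512] [ 0.2971338   0.2422027  -0.65950977]
```

View pics/w6.png

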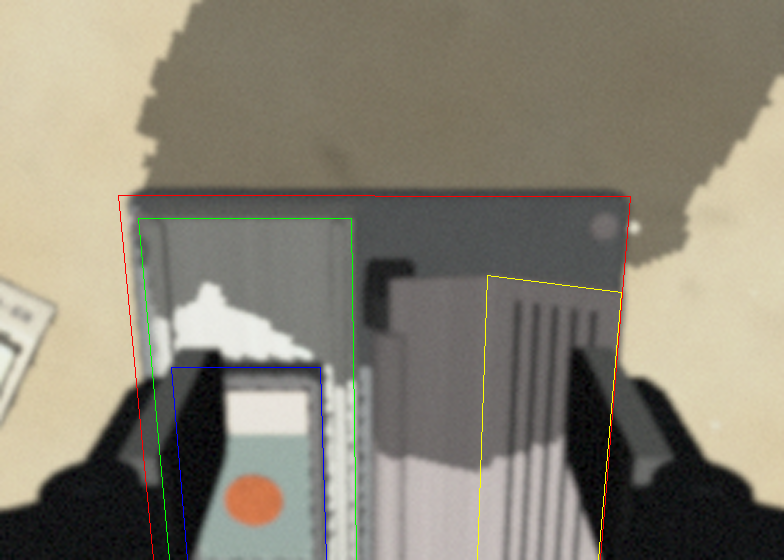

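View pics/s6.png

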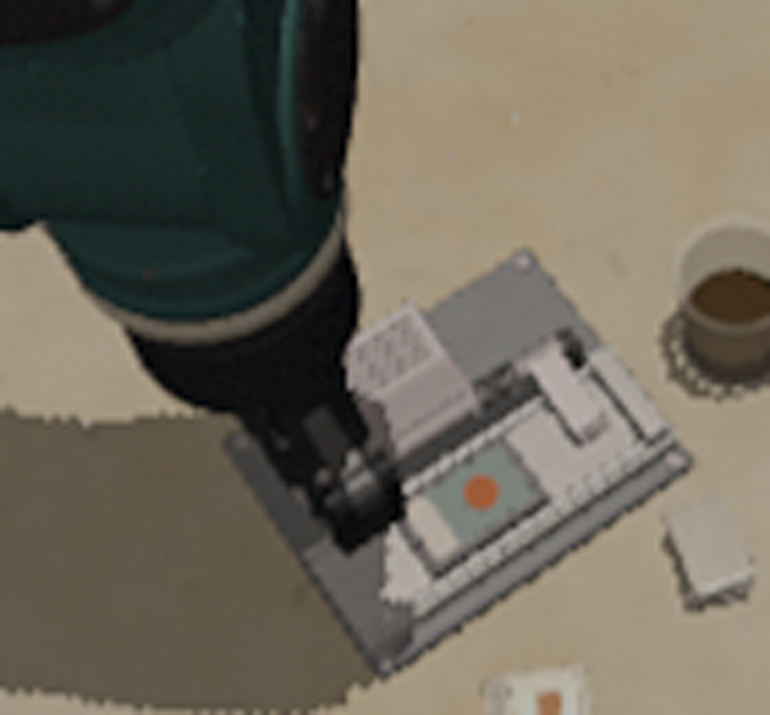

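play_rows(
  offset=[
    [0, 0, -0.3],
    [0, 0, -0.6],
    [0, 0, -0.9],
    [0, 0, -1.2],
    [0, 0, -1.2],
  ],
  yaw=[0, 0, 0, 0, 0],
)

```text
t: 5.5
ee_pos: [0.4797, -0.0847, 0.0293]
eef_rot: [-0.401, -0.582, 0.582, 0.401]
ft_force: [0.7, -0.2, -0.6]
gripper_width: 0.0599
```

play_rows(
  offset=[
    [0, 0, -0.2],
    [0, 0, -0.4],
    [0, 0, -0.6],
    [0, 0, -0.8],
    [0, 0, -0.8],
  ],
  yaw=[0, 0, 0, 0, 0],
)

```text
t: 6.0
ee_pos: [0.4798, -0.0848, 0.0215]
eef_rot: [-0.401, -0.582, 0.582, 0.401]
ft_force: [0.3, -0.1, -0.8]
gripper_width: 0.0598
```

```bash
python3 - <<'E'
from fit import *
im=r.get_image("wrist");p=np.load("p.npy");s=r.state();print(s["ee_pos"],s["ft_force"])
draw(im,p,(180,120,460,320),2.8,-21,"pics/w7.png")
save("side","pics/s7.png",(180,180,320,310),5.5)
E
```

```text
[ 0.47987714 -0.08475671  0.02166988] [-0.27242764 -0.35295942  0.76815776]
```

View pics/w7.png

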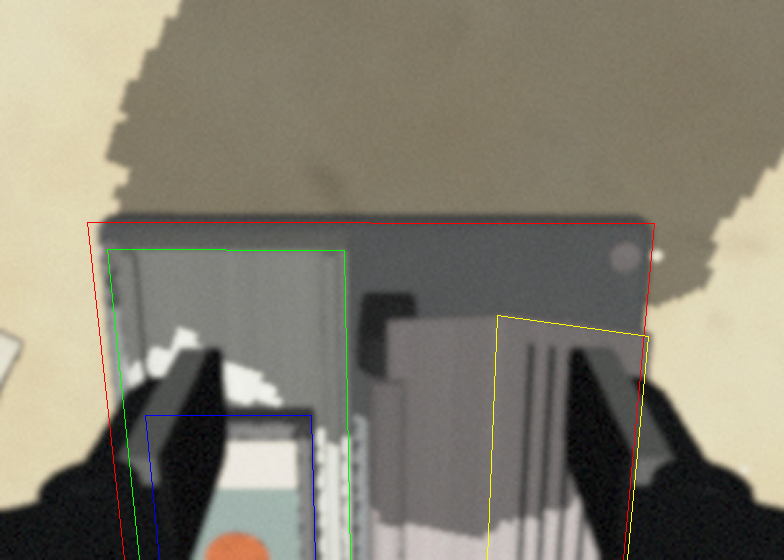

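View pics/s7.png

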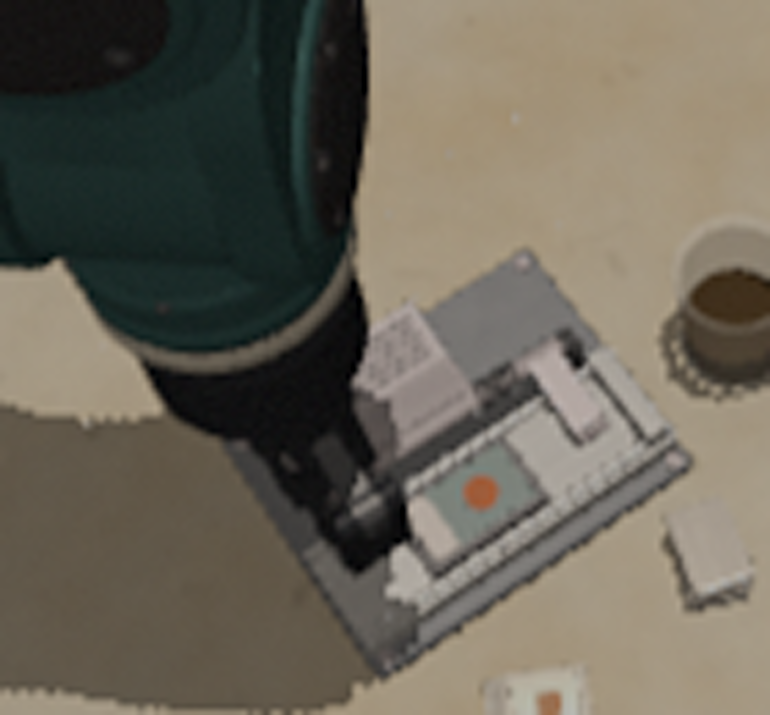

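play_rows(
  offset=[
    [0, 0, -0.2],
    [0, 0, -0.4],
    [0, 0, -0.6],
    [0, 0, -0.8],
    [0, 0, -0.8],
  ],
  yaw=[0, 0, 0, 0, 0],
)

```text
t: 6.6
ee_pos: [0.4798, -0.0847, 0.0135]
eef_rot: [-0.401, -0.582, 0.582, 0.401]
ft_force: [-0.4, 0.0, -0.4]
gripper_width: 0.0595
```

play_rows(
  offset=[
    [0, 0, -0.15],
    [0, 0, -0.3],
    [0, 0, -0.3],
  ],
  yaw=[0, 0, 0],
)

```text
t: 6.9
ee_pos: [0.4799, -0.0848, 0.0106]
eef_rot: [-0.401, -0.582, 0.582, 0.401]
ft_force: [0.1, 0.2, 0.2]
gripper_width: 0.0596
```

play_rows(
  offset=[
    [0, 0, -0.15],
    [0, 0, -0.3],
    [0, 0, -0.3],
  ],
  yaw=[0, 0, 0],
)

```text
t: 7.2
ee_pos: [0.4799, -0.0847, 0.0077]
eef_rot: [0.401, 0.582, -0.582, -0.401]
ft_force: [-0.7, 0.6, 3.6]
gripper_width: 0.0598
```

```bash
python3 - <<'E'
from fit import *
im=r.get_image("wrist");p=np.load("p.npy");s=r.state();print(s["ee_pos"],s["ft_force"])
draw(im,p,(180,120,460,320),2.8,-21,"pics/w8.png")
save("side","pics/s8.png",(180,180,320,310),5.5)
E
```

```text
[ 0.47998733 -0.08469808  0.00777365] [-0.99810613  0.65129919  2.76812864]
```

View pics/w8.png

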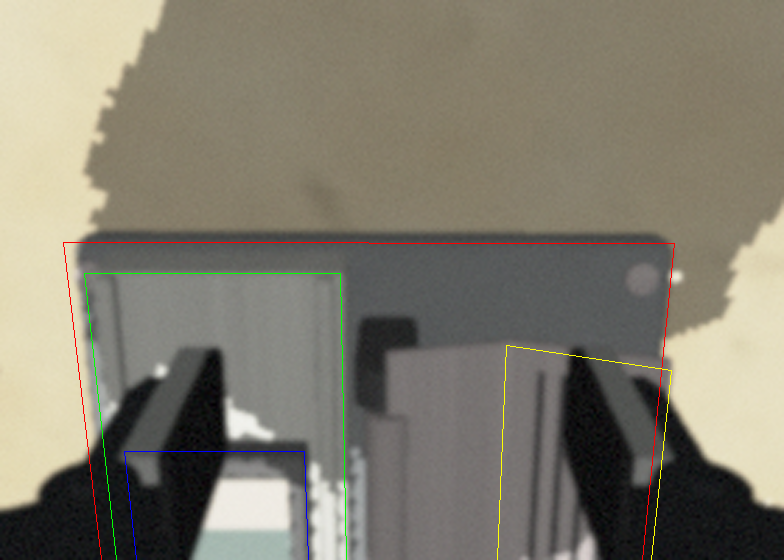

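View pics/s8.png

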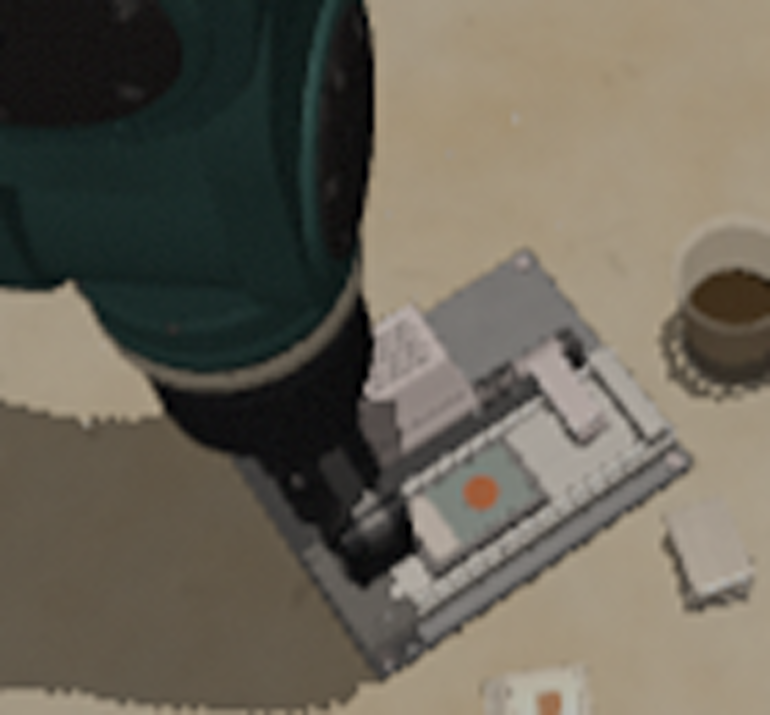

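play_rows(
  offset=[
    [0, 0, -0.2],
    [0, 0, -0.4],
    [0, 0, -0.6],
    [0, 0, -0.8],
    [0, 0, -0.8],
  ],
  yaw=[0, 0, 0, 0, 0],
)

```text
t: 7.8
ee_pos: [0.4802, -0.0852, -0.0003]
eef_rot: [-0.401, -0.582, 0.582, 0.401]
ft_force: [0.9, -1.3, 7.0]
gripper_width: 0.0596
```

play_rows(
  offset=[
    [0, 0, -0.15],
    [0, 0, -0.3],
    [0, 0, -0.3],
  ],
  yaw=[0, 0, 0],
)

```text
t: 8.1
ee_pos: [0.4805, -0.0856, -0.0031]
eef_rot: [-0.402, -0.582, 0.583, 0.401]
ft_force: [-1.0, -4.7, 7.5]
gripper_width: 0.0596
```

```bash
python3 - <<'E'
from fit import *
im=r.get_image("wrist");p=np.load("p.npy");s=r.state();print(s["ee_pos"],s["ft_force"],s["ft_torque"])
draw(im,p,(180,120,460,320),2.8,-21,"pics/w9.png",clip=1)
save("side","pics/s9.png",(180,180,320,310),5.5)
E
```

```text
[ 0.48048176 -0.08561684 -0.00305881] [-0.91065461 -4.57195318  8.39659864] [-0.60769351  0.2350816   0.1157624 ]
```

View pics/w9.png

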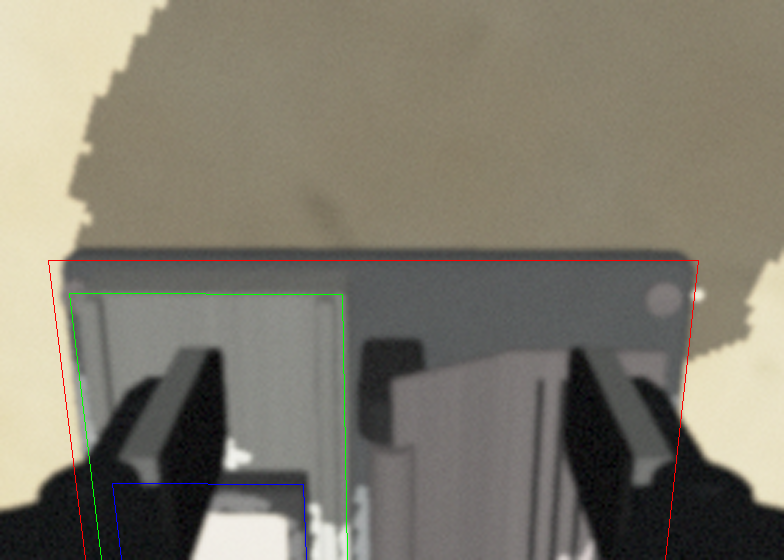

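View pics/s9.png

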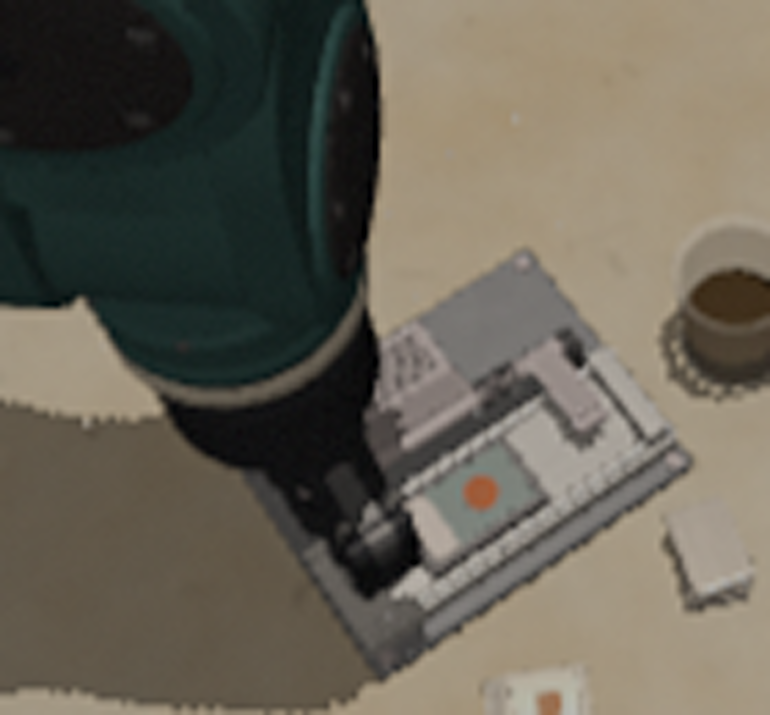

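play_rows(
  offset=[
    [0, 0, -0.1],
    [0, 0, -0.2],
    [0, 0, -0.2],
  ],
  yaw=[0, 0, 0],
)

```text
t: 8.5
ee_pos: [0.4807, -0.086, -0.0049]
eef_rot: [-0.402, -0.582, 0.583, 0.4]
ft_force: [-0.9, -6.7, 10.5]
gripper_width: 0.0596
```

play_rows(
  offset=[
    [0, 0, -0.1],
    [0, 0, -0.2],
    [0, 0, -0.2],
  ],
  yaw=[0, 0, 0],
)

```text
t: 8.8
ee_pos: [0.4809, -0.0862, -0.0066]
eef_rot: [-0.402, -0.582, 0.583, 0.4]
ft_force: [-1.9, -7.1, 15.1]
gripper_width: 0.0596
```

```bash
python3 - <<'E'
from fit import *
im=r.get_image("wrist");p=np.load("p.npy");s=r.state();print(s["ee_pos"],s["ft_force"],s["ft_torque"])
draw(im,p,(180,120,460,320),2.8,-21,"pics/w10.png",clip=1)
save("side","pics/s10.png",(200,200,320,310),6)
E
```

```text
[ 0.48095113 -0.08615497 -0.00659651] [-0.68111259 -7.30050579 13.89881876] [-1.18113089  0.46975573  0.1473188 ]
```

View pics/w10.png

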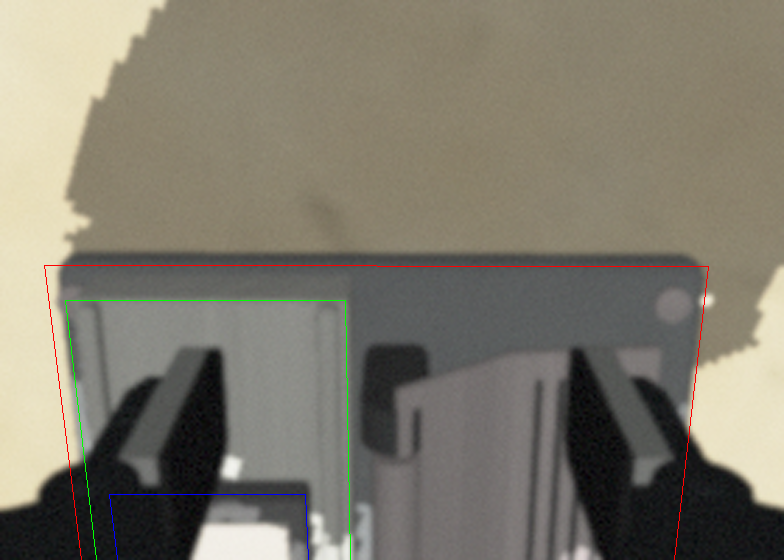

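View pics/s10.png

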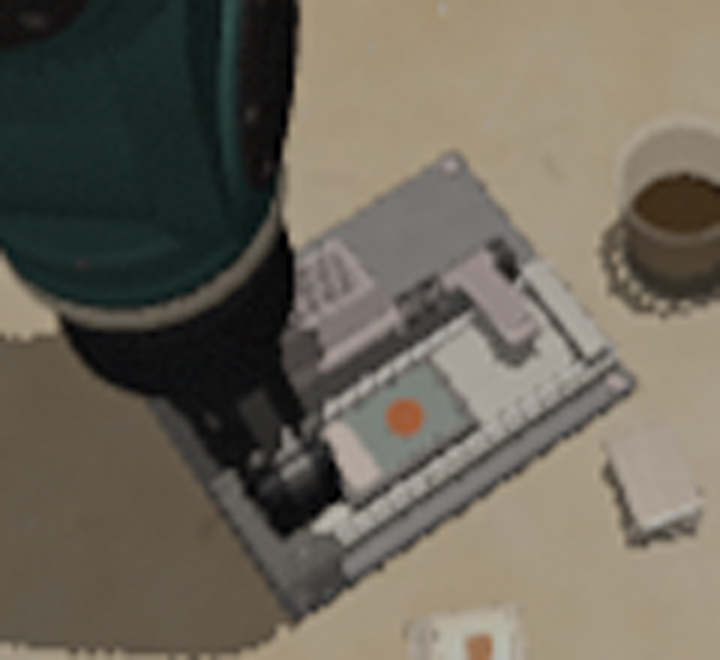

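```bash
cat > jaw.py <<'E'
from fit import *
def jaw(n,crop,sc,f,cl):
    im=r.get_image(n);p=np.load("p.npy")
    b=cv2.resize(im["color"][crop[1]:crop[3],crop[0]:crop[2],::-1],None,fx=sc,fy=sc,interpolation=cv2.INTER_CUBIC)
    outs=[]
    for c0 in cl:
        c=b.copy()
        for z in(30.5,22.5):
            P=[(30,-6,z),(44,-6,z),(44,22,z),(30,22,z)]
            Q=[]
            for x,y,zz in P:
                dy,dz=y-32,zz-36
                Q.append((x,32+dy*np.cos(c0)+dz*np.sin(c0),36-dy*np.sin(c0)+dz*np.cos(c0)))
            q=(proj(im,S2W(p,Q))-np.array(crop[:2])+.5)*sc
            cv2.polylines(c,[q.astype(np.int32)],True,(0,0,255) if z>25 else (0,255,0),1)
        cv2.putText(c,str(c0),(5,20),0,.6,(0,0,255),2); outs.append(c)
    cv2.imwrite(f,np.vstack([np.hstack(outs[:2]),np.hstack(outs[2:4])]))
E
python3 - <<'E'
from jaw import *
jaw("side",(265,225,315,270),7.5,"pics/j1.png",(0,.25,.35,.45))
E
```

```text
(no output)
```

View pics/j1.png

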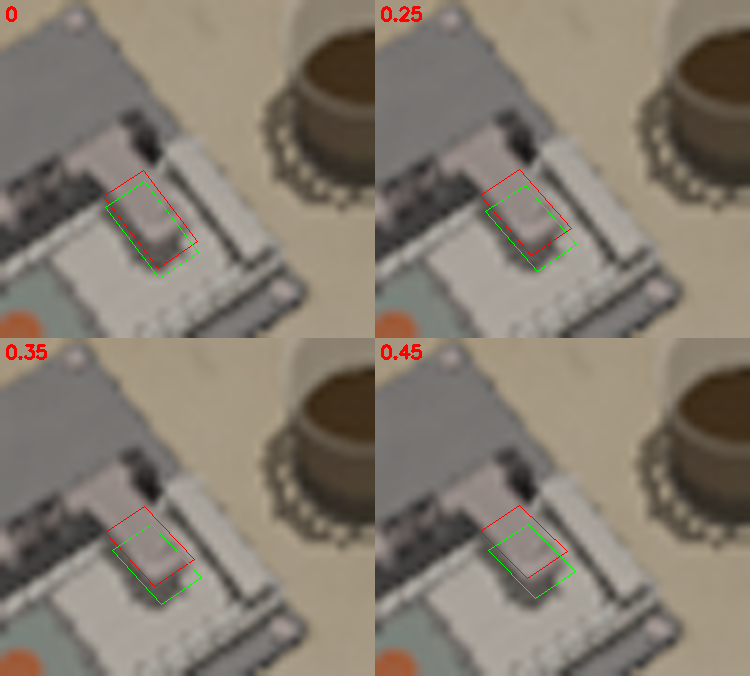

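play_rows(
  offset=[
    [0.37, 0.14, 0],
    [0.75, 0.28, 0],
    [1.12, 0.43, 0],
    [1.5, 0.57, 0],
    [1.87, 0.71, 0],
  ],
  yaw=[0, 0, 0, 0, 0],
)

```text
t: 9.45
ee_pos: [0.4972, -0.0779, -0.0071]
eef_rot: [-0.4, -0.582, 0.583, 0.402]
ft_force: [-9.5, -3.1, 20.5]
gripper_width: 0.06
```

```bash
cat > st.py <<'E'
from fit import *
import sys
p=np.load("p.npy");s=r.state();d=s["ee_pos"]-[p[0],p[1],0];c,q=np.cos(p[2]),np.sin(p[2])
F=s["ft_force"]
print("stage",(np.array([c*d[0]+q*d[1],-q*d[0]+c*d[1],d[2]])*1000).round(1),"F",np.round([c*F[0]+q*F[1],-q*F[0]+c*F[1],F[2]],1))
n=sys.argv[1];cx=float(sys.argv[2])
draw(r.get_image("side"),p,(200,200,320,310),6,cx,f"pics/sd{n}.png",clip=1)
save("wrist",f"pics/wr{n}.png")
E
python3 st.py 11 -4
```

```text
stage [-45.7  34.   -7.1] F [-10.    0.5  20.5]
```

View pics/sd11.png

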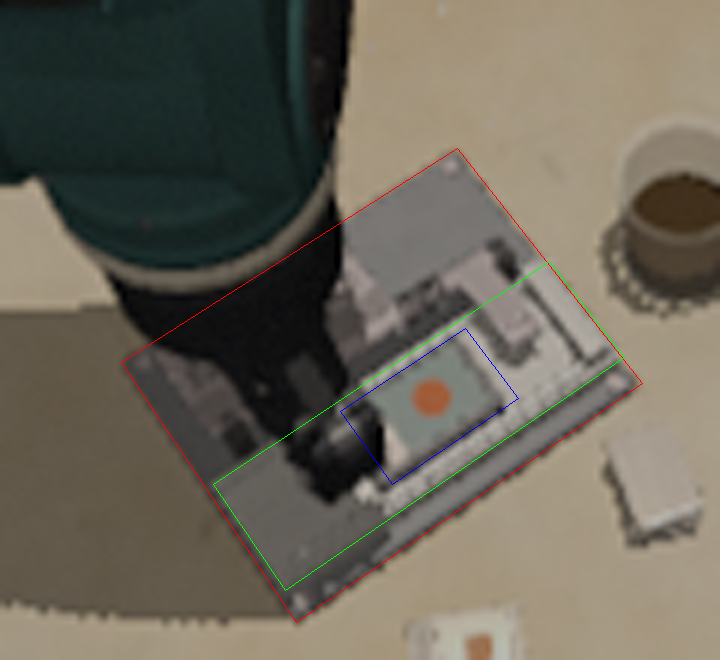

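View pics/wr11.png

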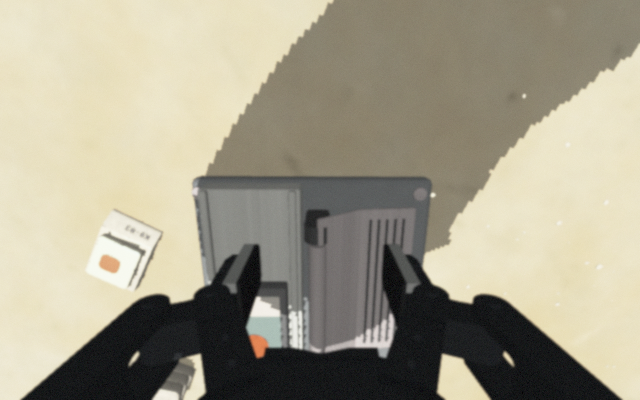

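play_rows(
  offset=[
    [0, 0, 0.1],
    [0, 0, 0.2],
    [0.19, 0.07, 0.2],
    [0.37, 0.14, 0.2],
    [0.56, 0.21, 0.2],
  ],
  yaw=[0, 0, 0, 0, 0],
)

```text
t: 10.05
ee_pos: [0.5034, -0.0757, -0.0055]
eef_rot: [-0.401, -0.582, 0.583, 0.401]
ft_force: [-5.3, -0.7, 7.7]
gripper_width: 0.0595
```

```bash
python3 st.py 12 -4; python3 -c "
from jaw import *
jaw('side',(265,225,315,270),7.5,'pics/j2.png',(.2,.29,.35,.45))"
```

```text
stage [-39.1  33.9  -5.5] F [-5.2  1.2  7.7]
```

View pics/sd12.png

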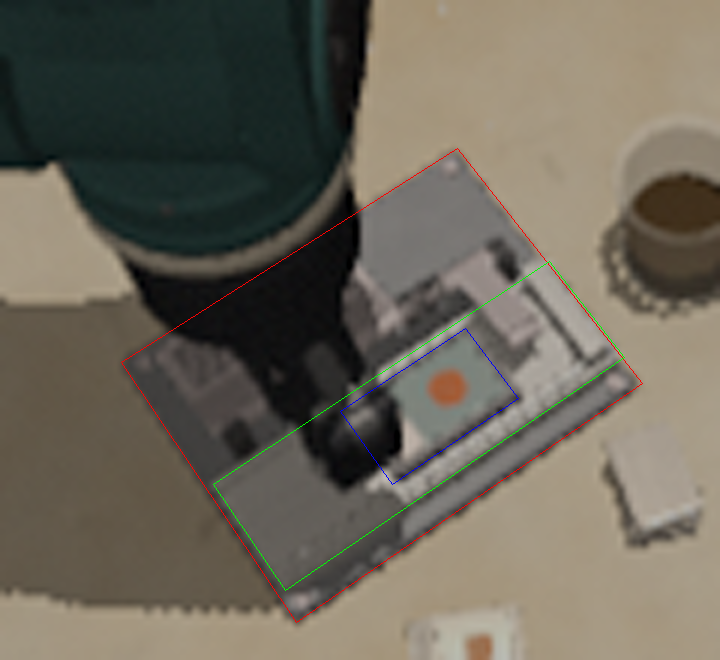

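View pics/j2.png

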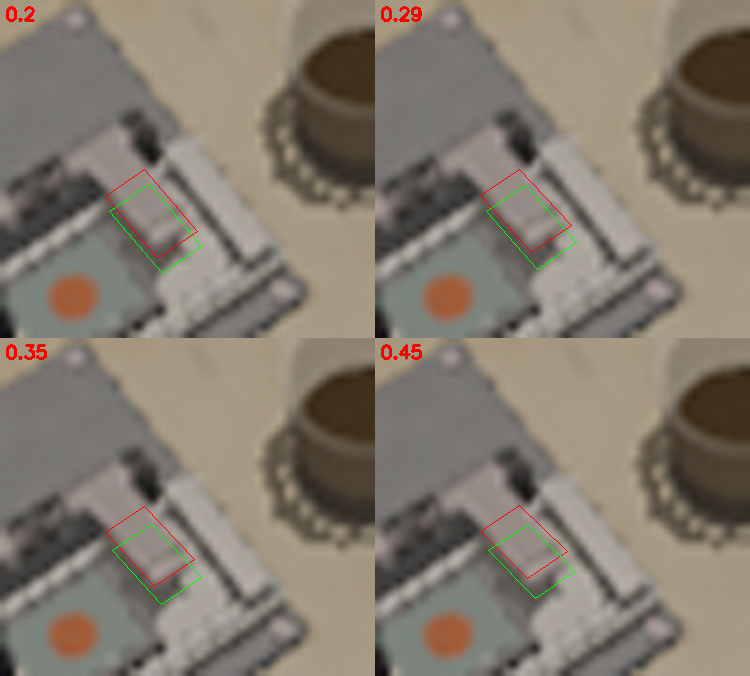

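play_rows(
  offset=[
    [0.28, 0.11, 0],
    [0.56, 0.21, 0],
    [0.84, 0.32, 0],
    [1.12, 0.43, 0],
    [1.4, 0.53, 0],
  ],
  yaw=[0, 0, 0, 0, 0],
)

```text
t: 10.7
ee_pos: [0.5174, -0.0704, -0.0055]
eef_rot: [-0.401, -0.582, 0.583, 0.401]
ft_force: [-5.5, -1.0, 7.6]
gripper_width: 0.0597
```

```bash
python3 st.py 13 14; python3 -c "
from jaw import *
jaw('side',(265,225,315,270),7.5,'pics/j3.png',(.2,.29,.35,.45))"
```

```text
stage [-24.1  33.8  -5.5] F [-5.5  1.   7.6]
```

View pics/sd13.png

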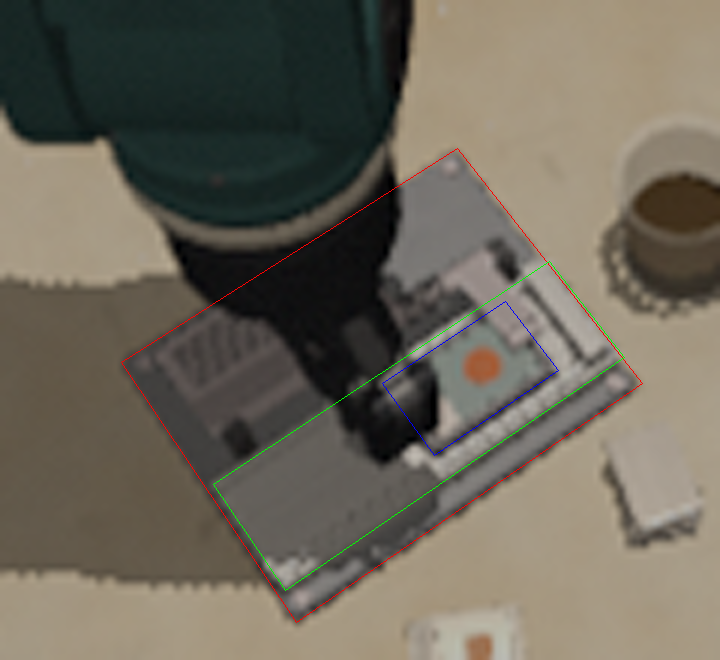

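View pics/j3.png

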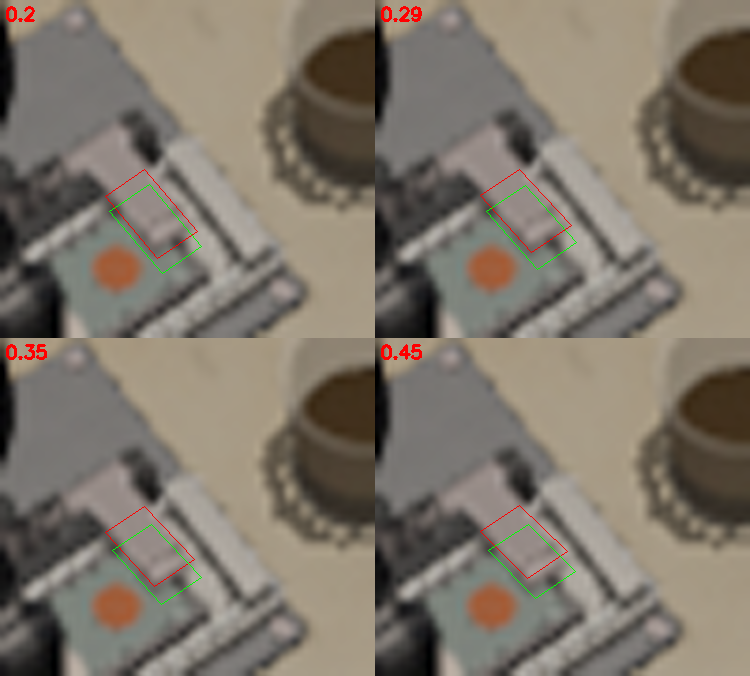

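play_rows(
  offset=[
    [0.22, 0.09, 0],
    [0.45, 0.17, 0],
    [0.67, 0.26, 0],
    [0.9, 0.34, 0],
    [0.9, 0.34, 0],
  ],
  yaw=[0, 0, 0, 0, 0],
)

```text
t: 11.35
ee_pos: [0.5268, -0.0669, -0.0054]
eef_rot: [-0.401, -0.582, 0.583, 0.401]
ft_force: [-3.4, 0.0, 7.4]
gripper_width: 0.0595
```

play_rows(
  offset=[
    [0.07, 0.03, 0],
    [0.14, 0.05, 0],
    [0.19, 0.07, 0],
  ],
  yaw=[0, 0, 0],
)

```text
t: 11.65
ee_pos: [0.5275, -0.0666, -0.0056]
eef_rot: [-0.4, -0.581, 0.583, 0.402]
ft_force: [-11.3, -4.8, 10.9]
gripper_width: 0.0597
```

```bash
python3 st.py 14 25
```

```text
stage [-13.3  33.8  -5.6] F [-12.2  -0.5  10.9]
```

View pics/sd14.png

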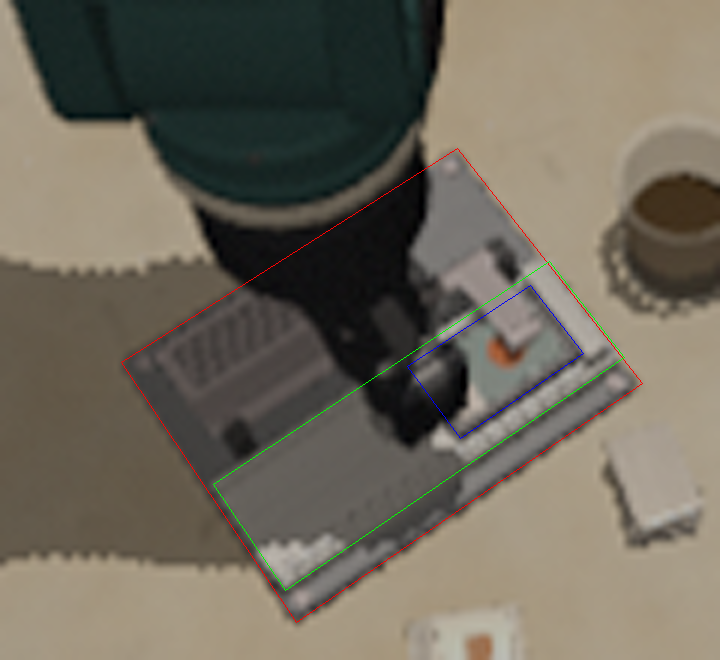

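play_rows(
  offset=[
    [0.06, 0.02, 0],
    [0.12, 0.04, 0],
    [0.12, 0.04, 0],
  ],
  yaw=[0, 0, 0],
)

```text
t: 12.05
ee_pos: [0.5277, -0.0665, -0.0057]
eef_rot: [-0.4, -0.581, 0.584, 0.402]
ft_force: [-14.6, -6.2, 14.1]
gripper_width: 0.0598
```

```bash
python3 st.py 15 25; python3 -c "
from h import *
save('side','pics/z15.png',(265,225,315,270),15)"
```

```text
stage [-13.1  33.8  -5.7] F [-15.8  -0.6  14.1]
```

View pics/z15.png

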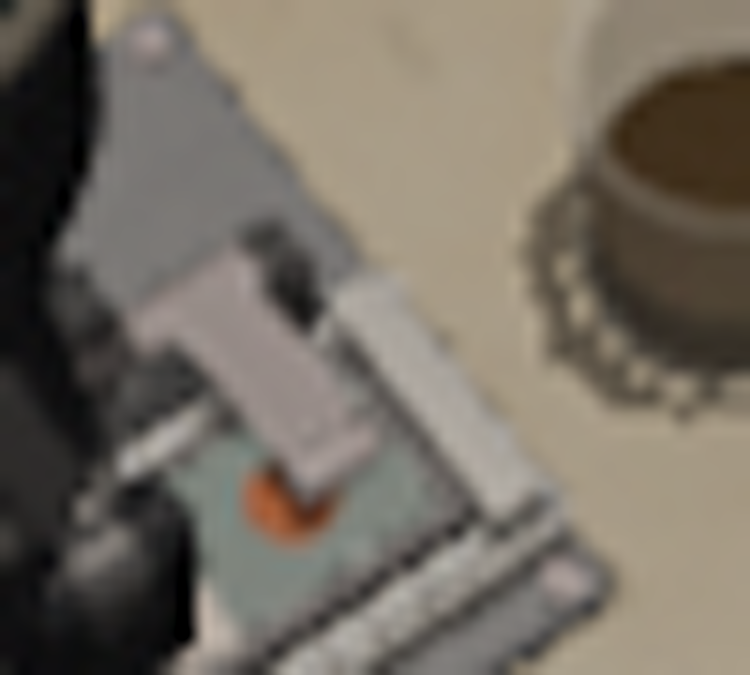

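play_rows(
  offset=[
    [-0.2, -0.08, 0],
    [-0.4, -0.15, 0],
    [-0.56, -0.21, 0],
    [-0.56, -0.21, 0.3],
    [-0.56, -0.21, 0.6],
  ],
  yaw=[0, 0, 0, 0, 0],
)

```text
t: 12.7
ee_pos: [0.525, -0.0676, 0.0008]
eef_rot: [0.401, 0.583, -0.582, -0.401]
ft_force: [0.6, 2.6, 4.2]
gripper_width: 0.0599
```

play_rows(
  offset=[
    [0, 0, 0.3],
    [0, 0, 0.6],
    [0, 0, 1.0],
    [0, 0, 2],
    [0, 0, 4],
  ],
  yaw=[0, 0, 0, 0, 0],
)

```text
t: 13.2
ee_pos: [0.524, -0.0678, 0.0407]
eef_rot: [-0.4, -0.582, 0.583, 0.402]
ft_force: [0.7, 0.3, 1.0]
gripper_width: 0.0599
```

play_rows(
  offset=[
    [0, 0, 4],
    [0, 0, 8],
    [-3, -1, 12],
    [-7, 0, 14],
    [-11, 0, 14],
  ],
  yaw=[0, 0, 0, 0, 0],
)

```text
t: 13.7
ee_pos: [0.4147, -0.0679, 0.1837]
eef_rot: [0.402, 0.583, -0.582, -0.399]
ft_force: [-0.1, -0.9, -0.0]
gripper_width: 0.0596
```

```bash
python3 st.py 16 25; python3 -c "
from h import *
save('side','pics/z16.png',(215,210,345,320),6); save('scene','pics/c16.png')
"
```

```text
stage [-119.2   72.6  183.7] F [-0.4 -0.8 -0. ]
```

View pics/sd16.png

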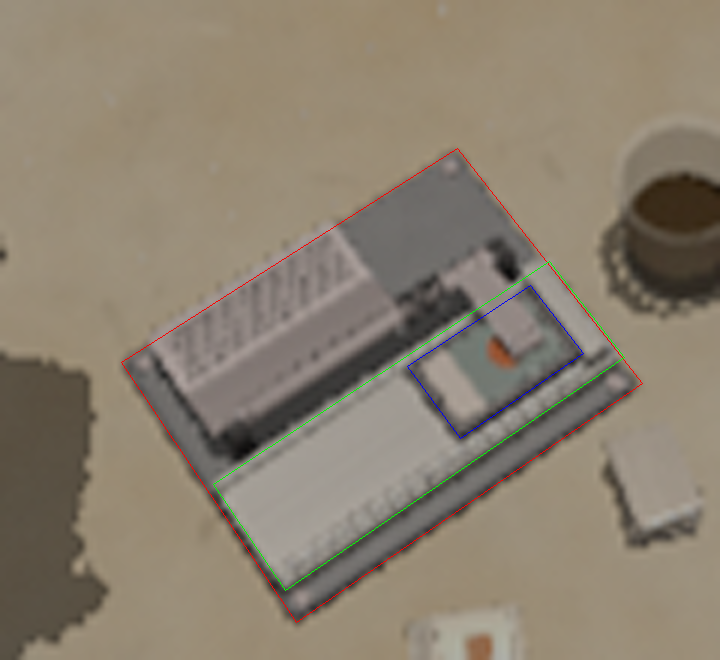

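View pics/z16.png

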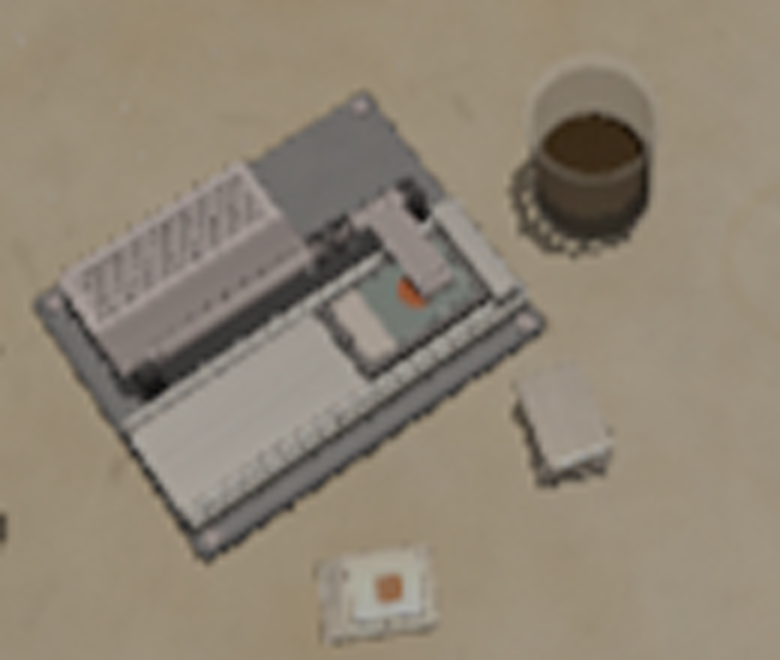

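View pics/wr16.png

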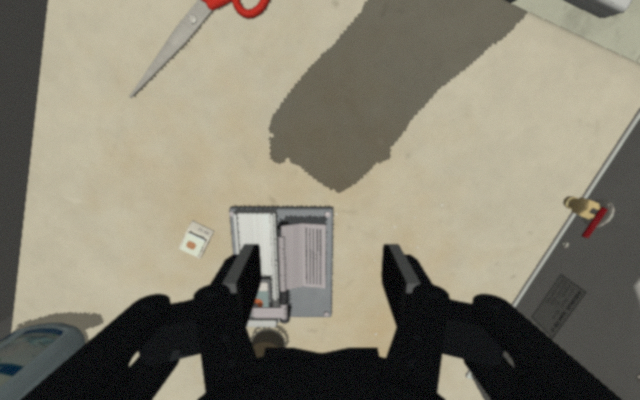

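The carrier outline matches the home position and reaches the stop. The jaw lies on the carrier, the neighbouring things haven't moved, and the gripper is clear, so I'm handing in.

```bash
python3 -c "
from rig import r
print(r.state()['qvel'].round(3)); print(r.close_job())"
```

```text
[ 0.006  0.04   0.026 -0.008  0.001  0.003]
the job is handed in; nothing more can be done
None
```

The carrier is loaded, and I handed the job in about 14 s into the 42 s allowed. One fingertip held the clip's bar down at about 0.35 rad. The other pushed the carrier under the lifted jaw until it met the end stop. I then backed off a few millimetres, let the bar rise and moved clear.

**Checks at the end:**
- **Home:** near the end stop an extra 1.2 mm of push moved the tool only 0.2 mm, and the push force rose from about 4 N to 16 N. In the side picture the carrier lines up with the home outline (origin at stage x = 25 mm).
- **Jaw:** it rests on the carrier in the side picture, with the bar back up. I judged this by eye and did not measure the clip angle.
- **Surroundings:** the beaker, mould stack and cassette show no movement in the side picture. I compared them by eye and did not measure them.
- **Robot:** it was touching nothing, with a contact force of about 0 N.

**What disagreed:**
- **Fingertip height:** the pictures showed the fingertips about 30 mm above the stated tool point. First contact with the bar confirmed this, so I set the pressing depth by contact instead.
- **Bar force:** early in the push the bar was pressed too hard, about 20 N on the wrist. I raised the tool 2 mm and the force dropped to about 8 N.

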